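Push a bearing block home on the bench gauge and hold it for the reading

ROBOT

A 6-joint arm with a two-finger parallel gripper is mounted at the origin on the work surface. World frame = base frame: x ahead of the robot, y to its left, z up, the work surface at z = 0. Lengths are in m, angles in rad, forces in N, time in s.
With the tool pointing down it reaches from about 0.325 to 0.775 m from the base axis. Payload 9.3 kg.
Tool frame: the origin (TCP) lies at the very end of the fingers, on their centre line; the grasp point (between the pads) lies 19 mm behind it; z points along the fingers, y is the line along which they close (so a half turn about z gives the same grasp; the last joint's range is limited). The gripper opens to 85 mm and grips with 20 to 120 N. Pads are 22 mm wide; open, the fingers measure 114 mm over their backs; the gripper's body (76 mm by 85 mm) begins 54 mm behind the grasp point. The pads swing forward as they close: fully open they stand 13 mm farther back than shut.
Start: joints at [0.949, 0.259, 0.021, 1.334, 0, 1.418], TCP at [0.248, 0.491, 0.231] pointing down, gripper open.
Joint ranges: [-3.04, 3.04], [-0.91, 1.82], [-1.04, 1.36], [-1.92, 1.95], [-1.52, 1.45], [-3.14, 3.14]. Speed limits (rad/s): [2.22, 2.22, 2.79, 3.14, 3.14, 3.14].

INTERFACE

Orientations are given as a unit quaternion [w, x, y, z].
In Python, from workcell import bot gives the robot as it stands.
- The arm moves only by the shell command python3 -m crank 'ROWS' [FORCE]. ROWS is JSON, a list of rows, each an object with "angular": the turn, a rotation vector about the tool's x, y, z in units of 0.15 rad (1.0 is 0.15 rad), a list of three; "slide": the shift along the tool's x, y, z in units of 0.25 m (1.0 is 0.25 m), a list of three; "grip": the opening, from -1 (shut) to 1 (fully open). In form: [{"angular": [ax, ay, az], "slide": [x, y, z], "grip": grip}, ...]. A call has 1 to 5 rows; each row shifts and turns the commanded pose from where the row before left it, along the tool's axes as they then stand; what a row does not reach is not made up. A row lasts 1/10 s, in which the tool goes at most 50 mm and 8.59 degrees, less where a joint would pass 70% of its speed; a pose out of reach is approached as far as the arm can. A call with a number of a shift or a turn outside -1 to 1 is refused whole. A call with a gripper value outside its range is refused whole. The fingers move at their own pace and stop on an object; FORCE is the grip in N (left out, the last holds). Time passes only in rows, so rows that do not move let the fingers close. It gives the time, the measured TCP pose, the force, the opening and the grip force at its end, in the units of the state.
- bot.sense(): the state, without advancing time (a new reading comes with each control period).
- bot.camera(name): name is "scene" or "side" or "wrist"; returns (picture, depth): 400x640x3 uint8, red, green, blue; 400x640 float32, m along the optical axis (not along the pixel's ray), 0 where there is no reading.
- bot.camera_params(name): a dict with "fx", "fy", "cx", "cy" (pixels), "origin" and "orientation" of the camera in the world. Camera axes: x right, y down, z forward; pixel columns grow to the right and rows downward; lengths in m; the calibration is good to about 2 mm. The wrist camera is an equidistant fisheye: a pixel r from the principal point sees the ray r / f radians off the axis. A picture is of the moment at which its call begins: read the wrist's pose just before it. camera_params takes no time and is no camera call; for the wrist camera it gives the pose at the moment of the call.
- bot.finish_job(): hands the job in; it is judged then, once.
The state is a dict: "t": time; "joints": joint angles; "dq": joint speeds; "joint_torque": joint torques, N m; "ee_pos": TCP position; "tcp_rot": TCP orientation; "ft_force": force on the tool from outside, world axes, zero at the start; "torque": the same for the moment, N m; "grip_width": opening from 0.0 (shut) to 1.0 (fully open); "gripper_force": force on a finger pad.
Only numpy, scipy, OpenCV 4.12 (cv2) and the standard library are available. Lean on these libraries where they do the work, as an engineer would, in place of code of your own. Each camera call takes 0.05 s, during which the arm holds its last target. There are 200 camera calls.

TASK

The milled aluminium bearing block lies loose and askew on the steel plate of the bench gauge. With the fingertips push it gently along the plate until its long side lies flush along the guide rail and its end is home on the ball stop, pressing in the dial gauge's plunger, and finish still pressing the block lightly against the stop with a finger so that the dial can be read. Slide the block only, never grip or lift it; do not touch the dial gauge, and leave everything else where it stands.

Things in the scene. Friction and masses are not known exactly. Their poses are not given: they have to be found in the camera images.
- fixture: Bench gauge, fixed: a ground steel plate 230 (its x) x 380 (its y) x 20 mm thick carrying rail, stop and dial gauge. Origin: centre of the plate's underside; z up; the rail runs along its y. The block seated home has its centre at x = +55, y = +12.5 mm here and its length along this y. Block seated or not, its underside is at z = 20.
- rail_face (a point): Point on the guide rail's face against which the block must lie: middle of the face's length, at the plate's upper surface. Axes as fixture; the face looks to -x and is 230 mm long (y), 18 high; rail 20 thick, along the plate's +x edge (face at x = +85 mm of fixture).
- stop: Ball stop: a 10 mm steel button, pointing to -y of fixture, on a post 24 x 20 x 20 mm behind it. Fixed. Origin: on the plate's upper surface straight below its contact point, which is 10 mm up (fixture x = +55, y = +60 mm). Axes as fixture.
- gauge: Dial gauge with stem, cross bar and pillar, fixed behind the stop; not to be touched. Origin on the plunger's axis, 20 mm above stop's contact point; axes as fixture. From here: dial 58 mm diameter, face up, centre at y = +76, z -10 to +13; cross bar at y = +26 to +38; pillar 16 mm thick at x = +43, y = +32, up to z = +55.
- plunger (a joint): Travel of the dial gauge's sprung plunger (5 mm ball tip), in m: 0 = fully out, its tip then standing 4 mm proud of the stop's contact point towards -y, 30 mm above the plate; about 0.004 when the block is home on the stop. Spring about 0.6 N at 0, 1.2 N at 0.004.
- block: The work: milled aluminium bearing block of inverted-T section, loose, 0.4 to 0.6 kg, friction on the oiled plate about 0.25. Foot 60 (its x) x 95 (its y) x 24 mm high; along its middle a rib 26 (x) x 95 (y) rising to 42 mm. Origin: centre of underside; z up. Starts on the plate, turned up to 0.3 rad, centre 20 to 65 mm (across the rail) and 32 to 98 mm (along it) short of home.
- barrel: Bystander: brass spring barrel standing on the plate's near edge (-x) towards the gauge, 28 mm diameter, 42 high. Origin under its centre.
- bush: Bystander: flanged steel bush standing on the plate's near edge (-x), away from the gauge, 26 mm diameter, 26 high. Origin under its centre.
- musicbox: Bystander on the bench: music movement on a pale wooden base 95 x 125 x 24 mm, 50 high over all. Origin under its centre.
- caliper: Bystander on the bench: dial caliper lying flat, 235 mm long (x), 13 high. Origin under its beam.
- micrometer: Bystander on the bench: outside micrometer lying on its side, about 135 mm long (x), 17 high. Origin in the mouth of its frame, at the bench.
- vblock: Bystander on the bench: dark steel V-block 60 x 50 x 48 mm. Origin under its centre.
- pliers: Bystander on the bench: pliers with red grips lying flat, 190 mm long (x), 12 high. Origin near the pivot, at the bench.
- screwdriver: Bystander on the bench: screwdriver with a black handle, lying, 160 mm long (x), under 35 high.
Mind the look-alikes: they are no part of the job. Leave any pink or yellow look-alike of the block alone.

How it is judged:
By the outcome, as a careful person would: the job done as asked, in the order asked, and still so for the second after the job is handed in, while the arm keeps its last pose, push and grip.
It also fails if it takes over 43 s, if anything falls off the work surface, if the arm or the gripper's body presses on something with over 40 N, if the wrist force passes 120 N, or if a joint passes its speed limit or range.

## Working session

There is one attempt and no reset: what is moved stays moved. The work goes in short steps, Python scripts to look and compute and a shell command to move; the robot and the scene stay as the last step left them, time stands still between calls to the robot, and variables do not carry over. Pictures are saved under pics/ and viewed, at most 10 in all, crops included, and the job is handed in when it is done.

```bash
mkdir -p pics; ls; python3 - <<'E'
from workcell import bot
import cv2,numpy as np
s=bot.sense();print(s)
for n in ("scene","side"):
    im,d=bot.camera(n);cv2.imwrite(f"pics/{n}0.png",im[:,:,::-1]);np.savez(f"{n}0.npz",im=im,d=d);print(n,bot.camera_params(n))
E
```

```text
pics
{'t': 0.0, 'joints': array([ 9.49419481e-01,  2.59197861e-01,  2.07631424e-02,  1.33369885e+00,
       -2.55501309e-05,  1.41820431e+00]), 'dq': array([-0.0015671 , -0.00109455, -0.001541  ,  0.00054386,  0.00011653,
       -0.00028871]), 'joint_torque': array([ 6.26002275e-04, -5.55644095e+01,  3.44528675e+01,  1.36610624e-02,
        2.91982553e-05,  4.67476843e-05]), 'ee_pos': array([0.24833362, 0.49043108, 0.23066363]), 'tcp_rot': array([-2.40505185e-04,  2.32251995e-01,  9.72655419e-01, -6.23997693e-04]), 'ft_force': array([ 0.22297521, -0.32341313, -0.18492418]), 'torque': array([-0.02695331, -0.04916372,  0.00382833]), 'gripper_force': 0.0, 'grip_width': 0.9979785728223685}
scene {'fx': 402.9844029675946, 'fy': 402.9844029675946, 'cx': 314.60841157286507, 'cy': 201.2071472374807, 'origin': array([ 1.21613735, -0.4621974 ,  0.98776635]), 'orientation': array([-0.30517697,  0.82508251,  0.44437556, -0.16922245])}
side {'fx': 391.33354369024926, 'fy': 391.33354369024926, 'cx': 320.318509428771, 'cy': 202.11115808650555, 'origin': array([-0.01385078, -0.61135631,  0.69478665]), 'orientation': array([-0.40906233,  0.8354995 , -0.33043723,  0.15943598])}
```

View pics/scene0.png

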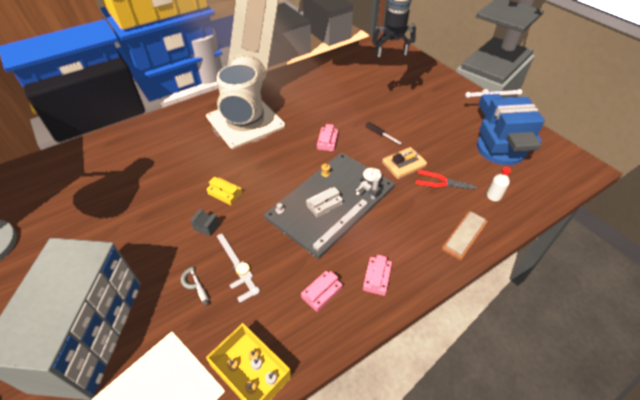

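View pics/side0.png

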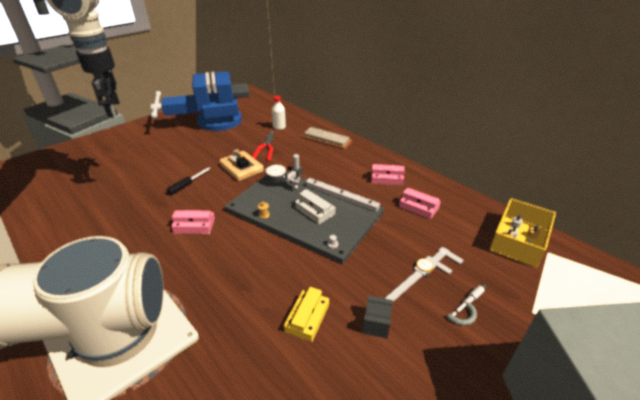

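The aluminium block is at scene (324,202) and side (315,206), the only silver one, lying on the plate. The pink ones, scene (327,137), (322,290) and (378,274), and the yellow one (224,190) are look-alikes on the bench. The gauge is at scene (370,178), the rail runs (318,246)-(368,203), the barrel is at (326,170) and the bush at (279,209).

```bash
cat > h.py <<'E'
import numpy as np,cv2
from scipy.spatial.transform import Rotation as R
from workcell import bot
def rot(q): return R.from_quat(np.r_[q[1:],q[0]]).as_matrix()
def rays(p,fish,shape=(400,640)):
    v,u=np.mgrid[:shape[0],:shape[1]].astype(float)
    x=(u-p['cx'])/p['fx'];y=(v-p['cy'])/p['fy']
    if fish:
        r=np.hypot(x,y)+1e-9;t=np.minimum(np.tan(np.minimum(r,1.5)),20);x,y=x/r*t,y/r*t
    return np.stack([x,y,np.ones_like(x)],-1)
def cloud(p,d,fish=False):
    P=(rays(p,fish)*d[...,None])@rot(p['orientation']).T+p['origin'];P[d<=0]=np.nan;return P
E
python3 - <<'E'
from h import *
for n in("scene","side"):
    z=np.load(n+"0.npz");P=cloud(bot.camera_params(n),z['d']);im=z['im'].astype(int)
    x,y,h=P[...,0],P[...,1],P[...,2]
    dark=(im.max(2)<110)&((im.max(2)-im.min(2))<25)
    m=(h>.013)&(h<.027)&dark&(x>.2)&(x<.85)
    k,l,st,c=cv2.connectedComponentsWithStats(m.astype(np.uint8))
    i=1+np.argmax(st[1:,4]);q=P[l==i]
    (r)=cv2.minAreaRect(q[:,:2].astype(np.float32)*1000);print(n,st[i],r,np.median(q[:,2]))
    u,v=((324,202) if n=="scene" else (315,206))
    mm=(h>.035)&(h<.07)&(np.abs(im.max(2)-im.min(2))<40)&(np.hypot(x-P[v,u,0],y-P[v,u,1])<.06)
    print(P[v,u],cv2.minAreaRect(P[mm][:,:2].astype(np.float32)*1000),mm.sum())
    for nm,(u,v) in {"scene":dict(barrel=(326,170),bush=(279,209),gauge=(371,176),rail=(345,223)),"side":dict(barrel=(263,208),bush=(332,240),gauge=(275,171))}[n].items(): print(nm,P[v,u].round(3))
E
```

```text
scene [463  52  69  30 161] ((334.7135009765625, 1126.611572265625), (352.5694885253906, 163.10679626464844), 73.35873413085938) 0.02066476423388519
[ 0.55204257 -0.00185883  0.04951276] ((540.2650146484375, 4.666618347167969), (96.43901062011719, 64.48822784423828), 89.51251983642578) 501
barrel [0.44  0.082 0.05 ]
bush [ 0.487 -0.125  0.033]
gauge [0.554 0.179 0.063]
rail [0.646 0.01  0.037]
side [ 225  175  158   86 5450] ((525.8258666992188, 39.64219665527344), (229.46055603027344, 380.1789245605469), 14.789961814880371) 0.018027636918236056
[ 0.52641006 -0.0086816   0.05151559] ((539.0587768554688, 4.478534698486328), (62.32249069213867, 93.9400863647461), 0.7620905637741089) 581
barrel [0.423 0.082 0.049]
bush [ 0.476 -0.125  0.042]
gauge [0.542 0.182 0.063]
```

```bash
for i in 1; do python3 -m crank '[{"angular":[0,0,0],"slide":[-0.145,-0.114,0],"grip":0},{"angular":[0,0,0],"slide":[-0.145,-0.114,0],"grip":0},{"angular":[0,0,0],"slide":[-0.145,-0.114,0],"grip":0},{"angular":[0,0,0],"slide":[-0.145,-0.114,0],"grip":0},{"angular":[0,0,0],"slide":[-0.145,-0.114,0],"grip":0}]'; done
python3 -m crank '[{"angular":[0,0,0],"slide":[-0.145,-0.114,0],"grip":0},{"angular":[0,0,0],"slide":[-0.145,-0.114,0],"grip":0},{"angular":[0,0,0],"slide":[-0.145,-0.114,0],"grip":0},{"angular":[0,0,0],"slide":[-0.145,-0.114,0],"grip":0},{"angular":[0,0,0],"slide":[-0.145,-0.114,0],"grip":0}]'
python3 -m crank '[{"angular":[0,0,-0.97],"slide":[0,0,0],"grip":0},{"angular":[0,0,-0.97],"slide":[0,0,0],"grip":0},{"angular":[0,0,-0.97],"slide":[0,0,0],"grip":0},{"angular":[0,0,-0.97],"slide":[0,0,0],"grip":0},{"angular":[0,0,-0.97],"slide":[0,0,0],"grip":0}]'
cat >> h.py <<'E'
FC=np.array([.5258,.0396]);FY=np.radians(14.79)
def F(): return np.array([[np.cos(FY),-np.sin(FY)],[np.sin(FY),np.cos(FY)]])
def fix(xy): return (np.asarray(xy)-FC)@F()
def where(s=None):
    s=s or bot.sense();M=rot(s['tcp_rot']);Y=M[:2,1]@F()
    print("t",round(s['t'],2),"fix mm",(fix(s['ee_pos'][:2])*1e3).round(1),"z",(s['ee_pos'][2]*1e3).round(1),"yaw err",round(np.arctan2(-Y[0],Y[1]),4),"tilt",M[:2,2].round(3),"f(fix)",(s['ft_force'][:2]@F()).round(1),s['ft_force'][2].round(1),"w",round(s['grip_width'],3),"x·",(M[:2,0]@F()).round(2))
E
python3 - <<'E'
from h import *
p=bot.camera_params("wrist");s=bot.sense();where(s);im,d=bot.camera("wrist");np.savez("w1.npz",im=im,d=d,**{k:p[k] for k in p});cv2.imwrite("pics/w1.png",im[:,:,::-1]);print(p)
E
```

```text
t: 0.6
ee_pos: [0.346, 0.28, 0.2311]
tcp_rot: [-0.0, 0.232, 0.973, -0.0]
ft_force: [1.0, 0.3, -0.5]
grip_width: 0.5
gripper_force: 0.0
t: 1.1
ee_pos: [0.4434, 0.0707, 0.2312]
tcp_rot: [0.0, 0.232, 0.973, 0.0]
ft_force: [0.1, 2.3, 0.2]
grip_width: 0.503
gripper_force: 0.0
t: 1.6
ee_pos: [0.443, 0.0725, 0.231]
tcp_rot: [-0.0, -0.132, 0.991, 0.0]
ft_force: [0.0, -1.2, 0.2]
grip_width: 0.501
gripper_force: 0.0
t 1.6 fix mm [-71.7  53. ] z 231.0 yaw err 0.0063 tilt [-0.001  0.   ] f(fix) [-0.3 -1.2] 0.2 w 0.501 x· [-1.   -0.01]
{'fx': 309.70691628693146, 'fy': 309.70691628693146, 'cx': 317.5550691805399, 'cy': 194.24431486742628, 'origin': array([0.37455448, 0.0521415 , 0.37315301]), 'orientation': array([0.08550622, 0.60157233, 0.78652636, 0.11034361])}
```

View pics/w1.png

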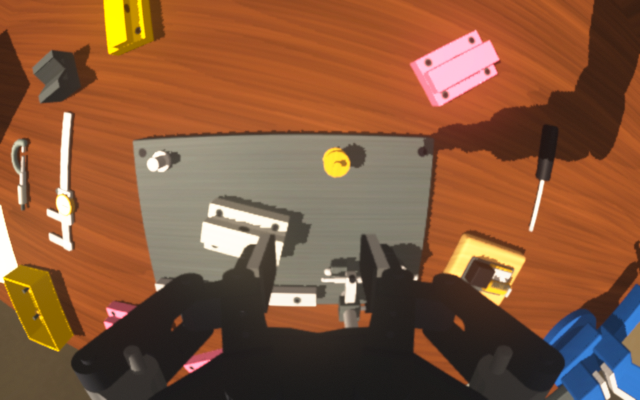

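The wrist picture shows the silver block at (246,230) on the dark plate, the bush at (158,161), the barrel at (336,162), the rail along row ~297 and the stop at about (338,275). The fingers hide part of the gauge. The pink (455,68) and yellow (128,25) blocks lie off the plate, on the bench. I'll refine the poses here and confirm the block in a crop.

```bash
python3 - <<'E'
from h import *
z=np.load("w1.npz");p={k:z[k] for k in('fx','fy','cx','cy','origin','orientation')};im=z['im'];P=cloud(p,z['d'],True)
I=im.astype(int);h=P[...,2]
cv2.imwrite("pics/c1.png",cv2.resize(im[180:320,140:380,::-1],None,fx=3,fy=3,interpolation=cv2.INTER_CUBIC))
f=fix(P[...,:2])*1e3
m=(h>.014)&(h<.026)&(np.abs(f[...,0])<150)&(np.abs(f[...,1])<230)&(I.max(2)<130)&(I.max(2)-I.min(2)<30)
q=P[m][:,:2].astype(np.float32)*1000;print("plate",cv2.minAreaRect(q),np.median(h[m]))
yy=f[m]; print("fix bounds",np.percentile(yy,[.5,99.5],axis=0))
m=(h>.036)&(h<.072)&(np.abs(f[...,0])<45)&(f[...,1]>-110)&(f[...,1]<15)
b=f[m];print("block fixture",cv2.minAreaRect(b.astype(np.float32)),m.sum())
m2=m&(h>.055);print("rib",cv2.minAreaRect(f[m2].astype(np.float32)),np.median(h[m2]))
m=(h>.030)&(h<.045)&(f[...,0]>70)&(f[...,0]<115)&(np.abs(f[...,1])<130);print("rail x",np.percentile(f[m],[1,50,99],axis=0))
for u,v in((158,158),(336,160),(338,275)):print(f[v,u].round(1),h[v,u])
E
```

```text
plate ((526.6052856445312, 43.91426086425781), (230.29751586914062, 369.85614013671875), 14.593141555786133) 0.019482413192073167
fix bounds [[-113.00172949 -176.24210049]
 [ 110.92051679  188.41154087]]
block fixture ((3.2040138244628906, -36.021812438964844), (95.88432312011719, 61.43846893310547), 75.95584106445312) 3031
rib ((2.9228005409240723, -36.258846282958984), (95.53284454345703, 27.61675262451172), 76.49331665039062) 0.061599103552350626
rail x [[ 86.29268183 -11.00908267]
 [ 94.39400974  20.68459939]
 [106.75260069  84.09166545]]
[ -90.5 -141.1] 0.037991675899335664
[-88.3  69.9] 0.05260985482461039
[56.8 76.8] 0.04043974995604804
```

View pics/c1.png

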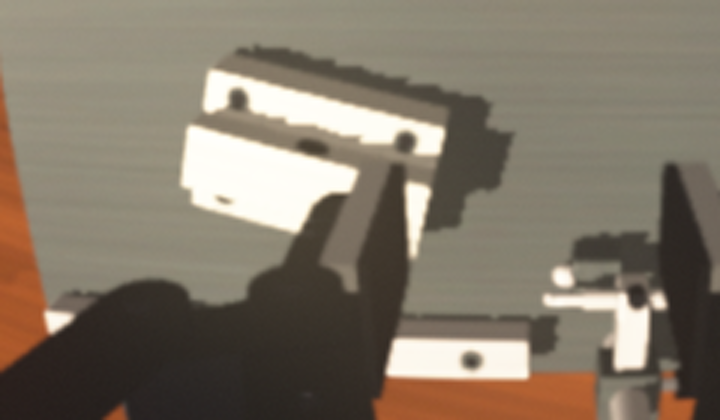

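```bash
python3 -m crank '[{"angular":[0,0,0.04],"slide":[-0.02,-0.186,0],"grip":0},{"angular":[0,0,0],"slide":[-0.02,-0.186,0],"grip":0},{"angular":[0,0,0],"slide":[0,0,0.19],"grip":0},{"angular":[0,0,0],"slide":[0,0,0.19],"grip":0},{"angular":[0,0,0],"slide":[0,0,0.19],"grip":0}]' >/dev/null
python3 -m crank '[{"angular":[0,0,0],"slide":[0,0,0.1],"grip":0},{"angular":[0,0,0],"slide":[0,0,0.06],"grip":0},{"angular":[0,0,0],"slide":[0,0,0.04],"grip":0},{"angular":[0,0,0],"slide":[0,0,0.03],"grip":0},{"angular":[0,0,0],"slide":[0,0,0],"grip":0}]' >/dev/null
python3 -c "from h import *;where()"
```

```text
t 2.65 fix mm [-61.9 -39.9] z 30.9 yaw err -0.0063 tilt [-0.001  0.   ] f(fix) [0.9 0.1] 0.2 w 0.499 x· [-1.    0.01]
```

```bash
R='x'; python3 -m crank '[{"angular":[0,0,-0.03],"slide":[-0.016,0,0.012],"grip":0},{"angular":[0,0,0],"slide":[-0.016,0,0],"grip":0},{"angular":[0,0,0],"slide":[-0.012,0,0],"grip":0},{"angular":[0,0,0],"slide":[-0.012,0,0],"grip":0},{"angular":[0,0,0],"slide":[-0.012,0,0],"grip":0}]' >/dev/null
python3 -c "from h import *;where()"
python3 -m crank '[{"angular":[0,0,0],"slide":[-0.012,0,0],"grip":0},{"angular":[0,0,0],"slide":[-0.012,0,0],"grip":0},{"angular":[0,0,0],"slide":[-0.012,0,0],"grip":0},{"angular":[0,0,0],"slide":[-0.012,0,0],"grip":0},{"angular":[0,0,0],"slide":[-0.012,0,0],"grip":0}]' >/dev/null
python3 -c "from h import *;where()"
python3 -m crank '[{"angular":[0,0,0],"slide":[-0.012,0,0],"grip":0},{"angular":[0,0,0],"slide":[-0.012,0,0],"grip":0},{"angular":[0,0,0],"slide":[-0.012,0,0],"grip":0},{"angular":[0,0,0],"slide":[-0.012,0,0],"grip":0},{"angular":[0,0,0],"slide":[-0.012,0,0],"grip":0}]' >/dev/null
python3 -c "from h import *;where()"
```

```text
t 3.15 fix mm [-44.4 -40.1] z 28.5 yaw err -0.0009 tilt [ 0. -0.] f(fix) [-1.6  0.1] 0.1 w 0.496 x· [-1.  0.]
t 3.65 fix mm [-29.5 -40.1] z 28.2 yaw err -0.001 tilt [-0. -0.] f(fix) [-0.9 -0.1] 0.6 w 0.498 x· [-1.  0.]
t 4.15 fix mm [-14.5 -40. ] z 28.3 yaw err -0.0009 tilt [-0.  0.] f(fix) [-0.8 -0.7] -0.4 w 0.5 x· [-1.  0.]
```

```bash
cat >> h.py <<'E'
def block(n,lo,hi,name=None):
    p=bot.camera_params(n);im,d=bot.camera(n);P=cloud(p,d,n=="wrist");h=P[...,2];f=fix(P[...,:2])*1e3
    if name: cv2.imwrite(f"pics/{name}.png",im[:,:,::-1])
    I=im.astype(int);m=(f[...,0]>lo[0])&(f[...,0]<hi[0])&(f[...,1]>lo[1])&(f[...,1]<hi[1])&(I.max(2)>90)
    for a,b,t in((.036,.075,"all"),(.056,.075,"rib")):
        k=m&(h>a)&(h<b);print(n,t,cv2.minAreaRect(f[k].astype(np.float32)),k.sum(),"bounds",np.percentile(f[k],[1,99],axis=0).round(1).tolist())
E
python3 - <<'E'
from h import *
block("scene",(-20,-110),(80,40),"s2");block("side",(-20,-110),(80,40));where()
E
```

```text
scene all ((25.09811019897461, -32.93749237060547), (100.7636947631836, 69.45569610595703), 88.03487396240234) 554 bounds [[-7.3, -81.6], [58.0, 14.0]]
scene rib ((18.780128479003906, -32.27642059326172), (98.99269104003906, 45.866451263427734), 89.77607727050781) 229 bounds [[-4.0, -81.2], [41.4, 12.7]]
side all ((26.23592758178711, -33.716217041015625), (96.70162963867188, 65.48149871826172), 85.80148315429688) 190 bounds [[-8.4, -80.1], [53.7, 15.4]]
side rib ((24.534435272216797, -44.06424331665039), (24.064979553222656, 73.42485809326172), 30.03389549255371) 26 bounds [[0.5, -79.3], [39.0, -7.9]]
t 4.25 fix mm [-14.2 -40.1] z 28.3 yaw err -0.0008 tilt [0.001 0.   ] f(fix) [-0.1  0.1] -0.2 w 0.498 x· [-1.  0.]
```

View pics/s2.png

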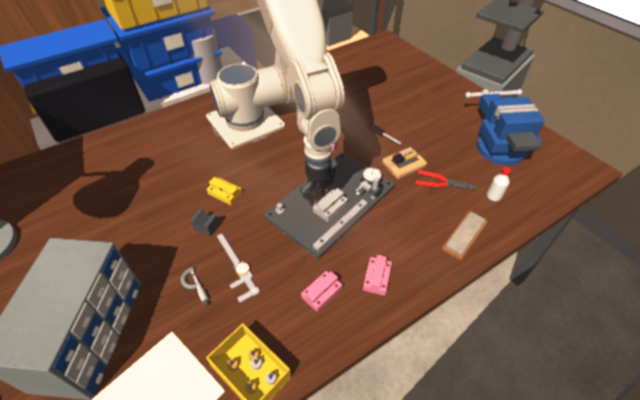

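The block (330,205) now lies parallel to the rail, with its centre at about (26.5, -33) in the fixture. I'll push it on to the rail.

```bash
python3 -m crank '[{"angular":[0,0,0],"slide":[-0.012,0,0],"grip":0},{"angular":[0,0,0],"slide":[-0.012,0,0],"grip":0},{"angular":[0,0,0],"slide":[-0.012,0,0],"grip":0},{"angular":[0,0,0],"slide":[-0.012,0,0],"grip":0},{"angular":[0,0,0],"slide":[-0.012,0,0],"grip":0}]' >/dev/null
python3 -c "from h import *;where()"
python3 -m crank '[{"angular":[0,0,0],"slide":[-0.01,0,0],"grip":0},{"angular":[0,0,0],"slide":[-0.01,0,0],"grip":0},{"angular":[0,0,0],"slide":[-0.008,0,0],"grip":0},{"angular":[0,0,0],"slide":[-0.004,0,0],"grip":0},{"angular":[0,0,0],"slide":[-0.004,0,0],"grip":0}]' >/dev/null
python3 -c "from h import *;where()"
python3 -m crank '[{"angular":[0,0,0],"slide":[-0.003,0,0],"grip":0},{"angular":[0,0,0],"slide":[-0.002,0,0],"grip":0},{"angular":[0,0,0],"slide":[-0.002,0,0],"grip":0}]' >/dev/null
python3 -c "from h import *;where()"
```

```text
t 4.75 fix mm [  0.5 -40.1] z 28.3 yaw err -0.0009 tilt [-0.  0.] f(fix) [-1.5  1.1] 0.4 w 0.5 x· [-1.  0.]
t 5.25 fix mm [  9.3 -40. ] z 28.2 yaw err -0.0009 tilt [-0.  0.] f(fix) [-0.7 -0.6] -0.1 w 0.501 x· [-1.  0.]
t 5.55 fix mm [ 11.  -40.1] z 28.3 yaw err -0.001 tilt [-0. -0.] f(fix) [-0.1 -0.9] -0.5 w 0.502 x· [-1.  0.]
```

```bash
for k in 1; do python3 -m crank '[{"angular":[0,0,0],"slide":[-0.003,0,0],"grip":0},{"angular":[0,0,0],"slide":[-0.003,0,0],"grip":0},{"angular":[0,0,0],"slide":[0,0,0],"grip":0}]' >/dev/null; done
python3 -c "from h import *;where()"
python3 -m crank '[{"angular":[0,0,0],"slide":[-0.003,0,0],"grip":0},{"angular":[0,0,0],"slide":[0,0,0],"grip":0}]' >/dev/null
python3 -c "from h import *;where()"
python3 -m crank '[{"angular":[0,0,0],"slide":[-0.003,0,0],"grip":0},{"angular":[0,0,0],"slide":[0,0,0],"grip":0}]' >/dev/null
python3 -c "from h import *;where()"
```

```text
t 5.85 fix mm [ 12.7 -40.1] z 28.3 yaw err -0.0009 tilt [0. 0.] f(fix) [-1.  -0.1] 0.3 w 0.494 x· [-1.  0.]
t 6.05 fix mm [ 13.4 -40.1] z 28.3 yaw err -0.0009 tilt [0. 0.] f(fix) [-0.9 -0.5] 0.3 w 0.501 x· [-1.  0.]
t 6.25 fix mm [ 14.1 -40.1] z 28.3 yaw err -0.0009 tilt [0. 0.] f(fix) [-0.4  0.4] -0.2 w 0.501 x· [-1.  0.]
```

```bash
python3 -m crank '[{"angular":[0,0,0],"slide":[-0.003,0,0],"grip":0},{"angular":[0,0,0],"slide":[0,0,0],"grip":0}]' >/dev/null
python3 -c "from h import *;where()"
python3 -m crank '[{"angular":[0,0,0],"slide":[-0.003,0,0],"grip":0},{"angular":[0,0,0],"slide":[0,0,0],"grip":0}]' >/dev/null
python3 -c "from h import *;where()"
python3 -m crank '[{"angular":[0,0,0],"slide":[-0.003,0,0],"grip":0},{"angular":[0,0,0],"slide":[0,0,0],"grip":0}]' >/dev/null
python3 -c "from h import *;where()"
```

```text
t 6.45 fix mm [ 14.9 -40.1] z 28.3 yaw err -0.0009 tilt [0. 0.] f(fix) [-1.6  0.3] -0.1 w 0.5 x· [-1.  0.]
t 6.65 fix mm [ 15.6 -40.1] z 28.3 yaw err -0.0009 tilt [0. 0.] f(fix) [-1.  -0.5] -0.6 w 0.502 x· [-1.  0.]
t 6.85 fix mm [ 16.4 -40.1] z 28.3 yaw err -0.0009 tilt [0. 0.] f(fix) [-0.4  1.6] 0.8 w 0.505 x· [-1.  0.]
```

```bash
python3 -m crank '[{"angular":[0,0,0],"slide":[-0.003,0,0],"grip":0},{"angular":[0,0,0],"slide":[0,0,0],"grip":0}]' >/dev/null
python3 -c "from h import *;where();block('scene',(-5,-110),(80,40));block('side',(-5,-110),(80,40))
for n in('scene','side'):
    p=bot.camera_params(n);im,d=bot.camera(n);P=cloud(p,d);f=fix(P[...,:2])*1e3;h=P[...,2];m=(h>.03)&(h<.043)&(f[...,0]>75)&(f[...,0]<120)&(abs(f[...,1])<170);print(np.percentile(f[m],[2,50,98],axis=0))
    m=(abs(h-.02)<.006)&(abs(f[...,0])<122)&(abs(f[...,1])<195)&(im.max(2)<110)&(im.max(2)-im.min(2)<30);print(n,cv2.minAreaRect(P[m][:,:2].astype(np.float32)*1000),m.sum())
"
```

```text
t 7.05 fix mm [ 17.1 -40.1] z 28.3 yaw err -0.0009 tilt [0. 0.] f(fix) [-0.4  1.4] 0.2 w 0.496 x· [-1.  0.]
scene all ((46.858543395996094, -34.0859489440918), (65.67314910888672, 97.594482421875), 0.2904987633228302) 478 bounds [[23.6, -82.2], [79.4, 13.0]]
scene rib ((48.85976791381836, -33.81234359741211), (97.87557220458984, 48.7015266418457), 88.97756958007812) 237 bounds [[27.9, -80.8], [72.7, 13.4]]
side all ((34.89274597167969, -35.720703125), (74.59468841552734, 101.46302795410156), 8.24494457244873) 195 bounds [[5.9, -81.2], [71.9, 12.2]]
side rib ((37.47631072998047, -49.415260314941406), (84.12596893310547, 64.38978576660156), 89.44371795654297) 37 bounds [[5.2, -90.3], [69.6, -7.3]]
[[  77.62754745 -165.554665  ]
 [  98.41344465  -56.31316188]
 [ 109.61676415   80.87407465]]
scene ((531.4083862304688, 39.81367492675781), (230.8057403564453, 384.0934143066406), 14.346595764160156) 3346
[[  81.43889837 -167.43520251]
 [  94.78544401 -116.5722361 ]
 [ 108.18261914   64.5290173 ]]
side ((525.513916015625, 40.575775146484375), (228.6666259765625, 382.32855224609375), 14.172340393066406) 5639
```

```bash
python3 -m crank '[{"angular":[0,0,0],"slide":[-0.003,0,0],"grip":0},{"angular":[0,0,0],"slide":[0,0,0],"grip":0}]' >/dev/null
python3 -c "from h import *;where()"
python3 -m crank '[{"angular":[0,0,0],"slide":[-0.003,0,0],"grip":0},{"angular":[0,0,0],"slide":[0,0,0],"grip":0}]' >/dev/null
python3 -c "from h import *;where()"
python3 -m crank '[{"angular":[0,0,0],"slide":[-0.003,0,0],"grip":0},{"angular":[0,0,0],"slide":[0,0,0],"grip":0}]' >/dev/null
python3 -c "from h import *;where();block('scene',(0,-110),(80,40),'s3');im=cv2.imread('pics/s3.png')[130:270,240:420];cv2.imwrite('pics/c3.png',cv2.resize(im,None,fx=4,fy=4,interpolation=cv2.INTER_CUBIC))"
```

```text
t 7.45 fix mm [ 17.4 -40. ] z 28.2 yaw err -0.0011 tilt [-0.001 -0.   ] f(fix) [-3.6 -0.1] 0.8 w 0.499 x· [-1.  0.]
t 7.65 fix mm [ 17.4 -40. ] z 28.1 yaw err -0.0012 tilt [-0.002 -0.001] f(fix) [-7.3 -0.5] 3.7 w 0.505 x· [-1.  0.]
t 7.85 fix mm [ 17.4 -39.9] z 27.9 yaw err -0.0013 tilt [-0.004 -0.001] f(fix) [-9.2 -0.8] 4.5 w 0.499 x· [-1.  0.]
scene all ((52.80191421508789, -33.391082763671875), (99.8550033569336, 65.87567138671875), 81.72450256347656) 471 bounds [[24.4, -82.1], [79.4, 13.2]]
scene rib ((50.376548767089844, -32.72846221923828), (99.50856018066406, 46.09333419799805), 88.83809661865234) 243 bounds [[27.1, -81.2], [72.5, 14.4]]
```

View pics/c3.png

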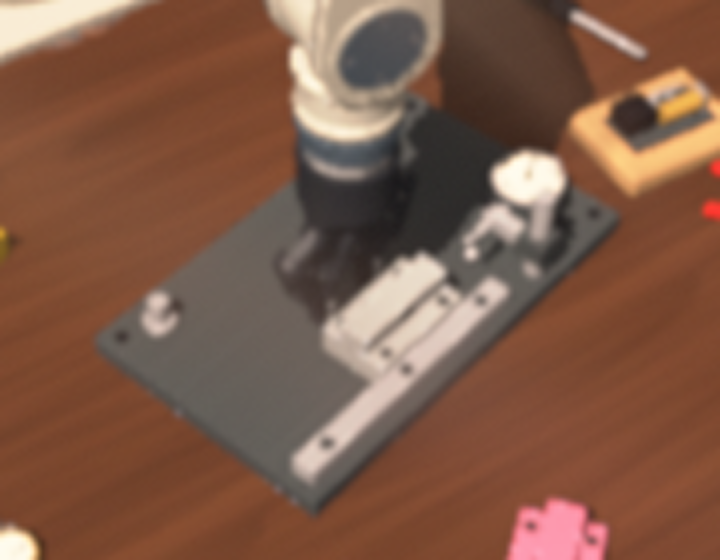

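The block now bears on the rail, with 9 N of push read. I'll back off, lift, go round to its -y end and shut the fingers.

```bash
python3 -m crank '[{"angular":[0,0,0],"slide":[0.02,0,0],"grip":0},{"angular":[0,0,0],"slide":[0.05,0,0],"grip":0},{"angular":[0,0,0],"slide":[0.05,0,0],"grip":0},{"angular":[0,0,0],"slide":[0,0,-0.18],"grip":-1},{"angular":[0,0,0],"slide":[0,0,-0.18],"grip":-1}]' >/dev/null
python3 -m crank '[{"angular":[0,0,0],"slide":[0,-0.144,0],"grip":-1},{"angular":[0,0,0],"slide":[0,-0.144,0],"grip":-1},{"angular":[0,0,0],"slide":[-0.136,0,0],"grip":-1},{"angular":[0,0,0],"slide":[-0.136,0,0],"grip":-1},{"angular":[0,0,0],"slide":[0,0,0],"grip":-1}]' >/dev/null
python3 -c "from h import *;where();block('scene',(0,-110),(80,40));block('side',(0,-110),(80,40),'d3');block('wrist',(0,-110),(80,40),'w3')"
```

```text
t 8.9 fix mm [  59.4 -112.8] z 117.8 yaw err -0.0009 tilt [0.002 0.   ] f(fix) [ 1.  -0.2] 0.2 w -0.002 x· [-1.  0.]
scene all ((53.54467010498047, -33.76508712768555), (98.28297424316406, 52.65601348876953), 89.83546447753906) 436 bounds [[29.4, -81.3], [79.4, 13.7]]
scene rib ((59.37572479248047, -33.292755126953125), (97.15022277832031, 27.94230079650879), 89.00321197509766) 231 bounds [[45.9, -81.1], [73.0, 13.8]]
side all ((51.20286178588867, -32.560951232910156), (52.2260627746582, 98.06066131591797), 0.9073718190193176) 508 bounds [[26.7, -79.9], [72.6, 13.5]]
side rib ((57.931602478027344, -31.811969757080078), (96.36109161376953, 30.17095184326172), 89.29859924316406) 220 bounds [[43.3, -79.8], [72.2, 13.9]]
wrist all ((53.25142288208008, -32.77724075317383), (95.94078826904297, 53.43601989746094), 89.93350982666016) 7860 bounds [[27.1, -80.4], [79.3, 13.3]]
wrist rib ((56.87464141845703, -32.78226852416992), (95.87767791748047, 26.02695655822754), 89.75615692138672) 4286 bounds [[44.1, -79.9], [69.4, 13.3]]
```

View pics/w3.png

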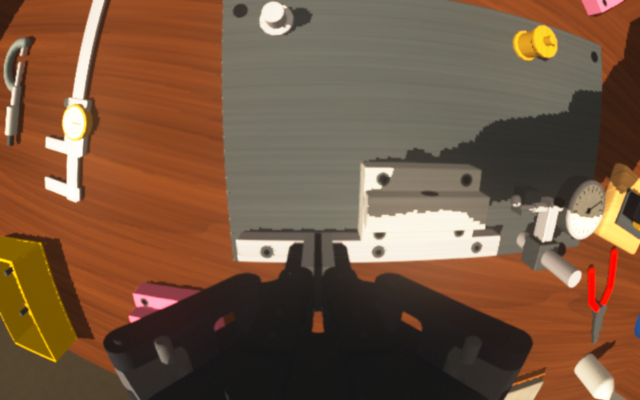

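The block (425,205) lies flush along the rail with centre at about y = -33; the stop and plunger are at (517,203), clear of it. The shut fingers go down behind its -y end for the push along the rail.

```bash
python3 -m crank '[{"angular":[0,0,0],"slide":[0.008,0,0.14],"grip":-1},{"angular":[0,0,0],"slide":[0,0,0.12],"grip":-1},{"angular":[0,0,0],"slide":[0,0,0.06],"grip":-1},{"angular":[0,0,0],"slide":[0,0,0.031],"grip":-1},{"angular":[0,0,0],"slide":[0,0,0],"grip":-1}]' >/dev/null
python3 -c "from h import *;where()"
python3 -m crank '[{"angular":[0,0,0],"slide":[0,0.016,0],"grip":-1},{"angular":[0,0,0],"slide":[0,0.016,0],"grip":-1},{"angular":[0,0,0],"slide":[0,0.016,0],"grip":-1},{"angular":[0,0,0],"slide":[0,0.012,0],"grip":-1},{"angular":[0,0,0],"slide":[0,0.012,0],"grip":-1}]' >/dev/null
python3 -c "from h import *;where()"
python3 -m crank '[{"angular":[0,0,0],"slide":[0,0.012,0],"grip":-1},{"angular":[0,0,0],"slide":[0,0.012,0],"grip":-1},{"angular":[0,0,0],"slide":[0,0.012,0],"grip":-1},{"angular":[0,0,0],"slide":[0,0.012,0],"grip":-1},{"angular":[0,0,0],"slide":[0,0.012,0],"grip":-1}]' >/dev/null
python3 -c "from h import *;where();block('scene',(0,-110),(80,55));block('side',(0,-80),(80,55))"
```

```text
t 9.55 fix mm [  54.1 -111.9] z 30.2 yaw err -0.0011 tilt [-0.001  0.   ] f(fix) [-0.2 -0. ] -1.0 w -0.002 x· [-1.  0.]
t 10.05 fix mm [ 55.4 -93.7] z 30.8 yaw err -0.0006 tilt [ 0. -0.] f(fix) [-0.4  0.1] -0.5 w -0.001 x· [-1.  0.]
t 10.55 fix mm [ 55.3 -79. ] z 30.5 yaw err -0.001 tilt [ 0. -0.] f(fix) [-0.2 -1.3] -0.1 w 0.003 x· [-1.  0.]
scene all ((62.60719299316406, -32.758602142333984), (34.575050354003906, 122.49530792236328), 0.07827168703079224) 317 bounds [[47.8, -89.9], [79.7, 25.2]]
scene rib ((59.282630920410156, -31.872802734375), (27.90745735168457, 116.33869934082031), 0.09187529981136322) 171 bounds [[47.1, -88.2], [73.1, 25.5]]
side all ((48.19490051269531, -19.08971405029297), (97.33905792236328, 46.31022262573242), 87.16557312011719) 411 bounds [[26.5, -65.8], [69.5, 28.2]]
side rib ((57.60664367675781, -16.32335662841797), (90.75379180908203, 28.578060150146484), 87.98233032226562) 164 bounds [[44.2, -59.3], [70.1, 28.0]]
```

```bash
python3 -m crank '[{"angular":[0,0,0],"slide":[-0.001,0.012,0],"grip":-1},{"angular":[0,0,0],"slide":[-0.001,0.012,0],"grip":-1},{"angular":[0,0,0],"slide":[-0.001,0.012,0],"grip":-1},{"angular":[0,0,0],"slide":[-0.001,0.012,0],"grip":-1},{"angular":[0,0,0],"slide":[-0.001,0.012,0],"grip":-1}]' >/dev/null
python3 -m crank '[{"angular":[0,0,0],"slide":[-0.001,0.012,0],"grip":-1},{"angular":[0,0,0],"slide":[0,0.01,0],"grip":-1},{"angular":[0,0,0],"slide":[0,0.01,0],"grip":-1},{"angular":[0,0,0],"slide":[0,0.008,0],"grip":-1},{"angular":[0,0,0],"slide":[0,0,0],"grip":-1}]' >/dev/null
python3 - <<'E'
from h import *
where();block('scene',(20,-50),(80,66));block('side',(20,-50),(80,56))
im,d=bot.camera("side");cv2.imwrite("pics/d4.png",cv2.resize(im[140:260,220:400,::-1],None,fx=4,fy=4,interpolation=cv2.INTER_CUBIC))
E
```

```text
t 11.65 fix mm [ 56.8 -53.7] z 30.5 yaw err -0.0006 tilt [-0.  0.] f(fix) [0.  0.4] 0.3 w 0.002 x· [-1.  0.]
scene all ((68.70741271972656, 9.487850189208984), (42.08515548706055, 106.93396759033203), 17.017162322998047) 275 bounds [[47.9, -42.8], [79.7, 52.4]]
scene rib ((59.6959228515625, 3.2049636840820312), (98.89678955078125, 27.33989715576172), 89.82076263427734) 150 bounds [[47.7, -41.6], [73.3, 52.0]]
side all ((48.79634094238281, 6.649837493896484), (96.82945251464844, 45.033260345458984), 88.00208282470703) 414 bounds [[26.9, -40.6], [70.5, 52.1]]
side rib ((57.79888916015625, 7.149486541748047), (30.6378116607666, 94.11366271972656), 1.7498884201049805) 167 bounds [[44.0, -37.9], [71.0, 52.8]]
```

View pics/d4.png

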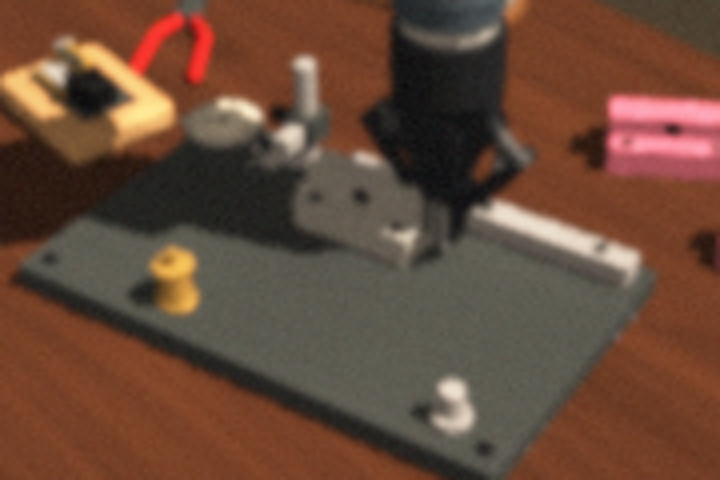

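The block (350,200 in the crop) is nearly at the stop, with about 8 mm to go, and still on the rail. Next come slow steps until contact force shows.

```bash
python3 -m crank '[{"angular":[0,0,0],"slide":[0,0.006,0],"grip":-1},{"angular":[0,0,0],"slide":[0,0.006,0],"grip":-1},{"angular":[0,0,0],"slide":[0,0.004,0],"grip":-1},{"angular":[0,0,0],"slide":[0,0.004,0],"grip":-1},{"angular":[0,0,0],"slide":[0,0,0],"grip":-1}]' >/dev/null
python3 -c "from h import *;where()"
python3 -m crank '[{"angular":[0,0,0],"slide":[0,0.003,0],"grip":-1},{"angular":[0,0,0],"slide":[0,0.003,0],"grip":-1},{"angular":[0,0,0],"slide":[0,0,0],"grip":-1}]' >/dev/null
python3 -c "from h import *;where()"
python3 -m crank '[{"angular":[0,0,0],"slide":[0,0.003,0],"grip":-1},{"angular":[0,0,0],"slide":[0,0.002,0],"grip":-1},{"angular":[0,0,0],"slide":[0,0,0],"grip":-1}]' >/dev/null
python3 -c "from h import *;where()"
```

```text
t 12.3 fix mm [ 56.8 -49.1] z 30.5 yaw err -0.0009 tilt [ 0. -0.] f(fix) [ 0.5 -1.7] -0.2 w 0.001 x· [-1.  0.]
t 12.6 fix mm [ 56.7 -47.6] z 30.5 yaw err -0.0009 tilt [-0. -0.] f(fix) [-0.4 -1.7] 0.8 w 0.0 x· [-1.  0.]
t 12.9 fix mm [ 56.8 -46.6] z 30.6 yaw err -0.0011 tilt [ 0.    -0.001] f(fix) [-0.6 -4.5] -1.5 w 0.001 x· [-1.  0.]
```

```bash
python3 -m crank '[{"angular":[0,0,0],"slide":[0,0.002,0],"grip":-1},{"angular":[0,0,0],"slide":[0,0,0],"grip":-1},{"angular":[0,0,0],"slide":[0,0,0],"grip":-1}]' >/dev/null
python3 -c "from h import *;where()"
python3 -m crank '[{"angular":[0,0,0],"slide":[0,0.002,0],"grip":-1},{"angular":[0,0,0],"slide":[0,0,0],"grip":-1},{"angular":[0,0,0],"slide":[0,0,0],"grip":-1}]' >/dev/null
python3 -c "from h import *;where();block('scene',(20,-50),(80,66));block('side',(20,-50),(80,56));block('wrist',(20,-45),(80,57),'w5')"
```

```text
t 13.2 fix mm [ 56.9 -46.5] z 30.6 yaw err -0.0014 tilt [ 0.    -0.001] f(fix) [-1.4 -5.9] -0.6 w -0.001 x· [-1.  0.]
t 13.5 fix mm [ 56.9 -46.4] z 30.7 yaw err -0.0016 tilt [ 0.001 -0.002] f(fix) [-1.1 -7.4] -0.2 w 0.002 x· [-1.  0.]
scene all ((66.69023132324219, 6.835163116455078), (32.83393859863281, 111.95822143554688), 4.4278669357299805) 276 bounds [[47.8, -47.1], [79.5, 57.8]]
scene rib ((64.15068817138672, 6.624507904052734), (25.9536190032959, 111.89086151123047), 5.979757785797119) 148 bounds [[47.6, -46.7], [73.1, 58.1]]
side all ((49.53858184814453, 10.688365936279297), (49.221431732177734, 90.37999725341797), 1.381758213043213) 389 bounds [[27.0, -33.8], [71.8, 55.2]]
side rib ((58.69916915893555, 11.418464660644531), (30.814096450805664, 88.03457641601562), 1.140142798423767) 152 bounds [[44.1, -29.3], [72.7, 55.2]]
wrist all ((48.47050476074219, 6.040126800537109), (102.07328796386719, 43.732505798339844), 89.71023559570312) 15126 bounds [[27.1, -43.1], [68.6, 55.8]]
wrist rib ((56.87698745727539, 6.00384521484375), (102.02335357666016, 27.054443359375), 89.81224822998047) 7094 bounds [[43.8, -43.1], [69.4, 56.0]]
```

View pics/w5.png

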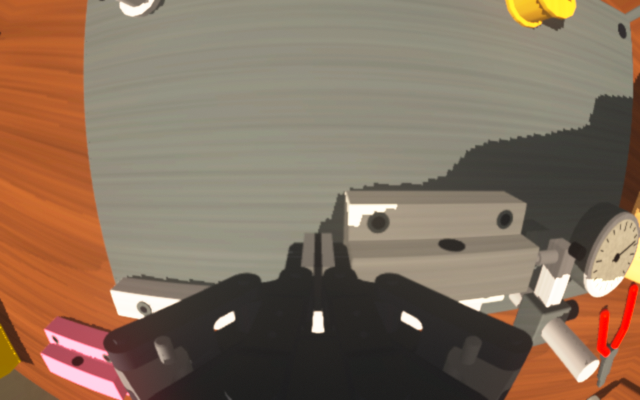

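The block (435,245) sits against the stop and plunger, still parallel to and on the rail. The finger's steps have stalled with about 7 N on it, so it is home, and the bystanders are where they were. I'm handing it in.

```bash
python3 -c "
from h import *
where();print(bot.finish_job())"
```

```text
t 13.65 fix mm [ 56.8 -46.4] z 30.7 yaw err -0.0017 tilt [ 0.001 -0.002] f(fix) [ 0.2 -7.8] -0.0 w -0.004 x· [-1.  0.]
the job is handed in; nothing more can be done
None
```

I slid the block flush against the guide rail and home on the ball stop, and handed the job in at 13.65 s with the shut fingers still pressing it there at about 7–8 N; I judged "home" from the push stalling and the last camera view, not from a plunger reading, and no verdict came back.

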